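# Shut the mini centrifuge and start it with its touch-free switch

### The job

Gently push the half-open lid of the mini centrifuge fully shut with the fingertips, and only then start it: point down at the green touch-free switch, holding the fingertips about two centimetres above its middle for about two seconds without touching it, and then draw the hand well away. Do not touch any switch or bring the hand low over the blue or orange one, do not lift the lid further open, and leave everything else on the bench where it is.

Things in the scene. Friction and masses are not known exactly. Their poses are not given: they have to be found in the camera images.
- centrifuge: Mini centrifuge fixed to the bench: off-white box 170 (x) x 160 (y) x 100 mm high with a round rotor well in its top, a black display on its front (-x) face, and a smoke-grey lid hinged along the top of its far (+x) side. Origin: centre of its underside, on the bench; x runs from the front to the hinge, z up.
- lid (a joint): Hinge angle of the lid in rad: 0 fully shut (level), larger is more open (the near edge swings up and towards +x of the centrifuge); it starts between about 0.45 and 0.95 and its stop is at 1.3. A stiff friction hinge: the lid stays where it is left and takes roughly 1 to 3 N at its near edge to push down; at 0 it meets a hard stop.
- lid_hinge (a point): Middle of the hinge line, which runs along the centrifuge's y axis: in the centrifuge's frame 78 mm towards +x of its middle and 101 mm above its underside. The lid is a flat plate 160 mm long from the hinge, 150 mm wide, 14 mm thick, its underside passing through the hinge line; its near edge is free, without a handle.
- lid_push (a point): Point on the lid's outer (upper) face in the middle of its width, 20 mm in from the near free edge: 140 mm from the hinge along the lid and 14 mm above the lid's underside. A good place to push down. It turns with the lid: x of its frame points along the lid to the hinge, z out of the upper face.
- puck_green: The centrifuge's switch: fixed off-white puck, 66 mm across, 20 mm high, its top disc green (52 mm) with a black middle dot. Origin: centre of its underside, on the bench. It senses the tool point (midway between the finger pads; fingertips reach about 19 mm below it) within 18 mm sideways of its middle and less than 60 mm above its top, held about two seconds.
- puck_blue: Touch-free switch of another machine, the same puck with a blue disc; not to be touched, nor approached by the tool point within 30 mm sideways of its middle and 60 mm above its top. Origin as for the green one. The three pucks stand in a loose row, in any order.
- puck_orange: Touch-free switch of another machine, the same puck with an orange disc; keep off as for the blue one. Origin as for the green one.
- reagent_bottle: Bystander: loose white bottle with blue cap, 66 mm across, 150 mm high; origin at the centre of its underside.
- amber_bottle: Bystander: loose amber glass bottle with black cap, 56 mm across, 120 mm high; origin at the centre of its underside.
- tube_rack: Bystander: loose white tube rack 90 x 170 mm, 44 mm high with its small coloured tubes; origin at the centre of its underside.
- tip_box: Bystander: loose pipette-tip box with yellow lid, 120 x 85 x 63 mm high; origin at the centre of its underside.
- timer: Bystander: loose white bench timer lying flat, 70 x 55 x 18 mm; origin at the centre of its underside.
Mind the look-alikes: they are no part of the job. What is shaped like the puck_green but pink is not meant. Leave any purple look-alike of the centrifuge alone.

How it is judged:
On the way, in this order (a step that is already met when the one before it is completed fails the run):
1. the centrifuge's lid is pushed fully shut (hinge under 0.04 rad) (value of joint lid below 0.04 rad), for 0.2 s.
2. the tool point dwells over the green switch: within 18 mm sideways of its middle and less than 60 mm above its top, for 1.7 s (horizontal distance between the grasp point and puck_green below 0.018 m and height (world z) of the grasp point below 0.08 m), for 1.7 s.
At the end, for the whole second after the job is handed in: The lid is fully shut (hinge under 0.04 rad), the tool point is more than 120 mm from the green switch, and the loose things are within 15 mm of where they stood (value of joint lid below 0.04 rad and distance between the grasp point and puck_green above 0.12 m and not (distance of reagent_bottle from where it was at the start of the episode above 0.015 m) and not (distance of amber_bottle from where it was at the start of the episode above 0.015 m) and not (distance of tube_rack from where it was at the start of the episode above 0.015 m) and not (distance of tip_box from where it was at the start of the episode above 0.015 m) and not (distance of timer from where it was at the start of the episode above 0.015 m)); the robot touches nothing.
It fails at once if a touch-free switch is touched (contact force between any of puck_green, puck_blue, puck_orange and the fingers above 0.2 N or contact force between any of puck_green, puck_blue, puck_orange and the arm above 0.2 N).
It fails at once if the tool point comes low over the blue or the orange switch (within 30 mm sideways of its middle and 60 mm above its top) ((horizontal distance between the grasp point and puck_blue below 0.03 m and height (world z) of the grasp point below 0.08 m) or (horizontal distance between the grasp point and puck_orange below 0.03 m and height (world z) of the grasp point below 0.08 m)).
It fails at once if the green switch is pointed at while the lid is still open ((horizontal distance between the grasp point and puck_green below 0.018 m and height (world z) of the grasp point below 0.08 m) and value of joint lid above 0.06 rad).
It fails at once if the lid is lifted further open (past 1.1 rad) or slammed (faster than 2.5 rad/s), or the centrifuge is pressed harder than 40 N (value of joint lid above 1.1 rad or velocity of joint lid below -2.5 rad/s or contact force between centrifuge and the fingers above 40 N or contact force between centrifuge and the arm above 40 N).
It fails at once if a bystander is moved more than 15 mm (distance of any of reagent_bottle, amber_bottle, tube_rack, tip_box, timer from where it was at the start of the episode above 0.015 m).
It also fails if it takes over 48 s, if anything falls off the work surface, if the arm or the gripper's body presses on something with over 40 N, if the wrist force passes 120 N, or if a joint passes its speed limit or range.

### The arm

A 6-joint arm with a two-finger parallel gripper is mounted at the origin on the work surface. World frame = base frame: x ahead of the robot, y to its left, z up, the work surface at z = 0. Lengths are in m, angles in rad, forces in N, time in s.
With the tool pointing down it reaches from about 0.35 to 0.85 m from the base axis. Payload 8.1 kg.
Tool frame: the origin (TCP) lies between the finger pads, 19 mm behind the fingertips; this is the grasp point; z points along the fingers, y is the line along which they close (so a half turn about z gives the same grasp; the last joint's range is limited). The gripper opens to 85 mm and grips with 20 to 120 N. Pads are 22 mm wide; open, the fingers measure 114 mm over their backs; the gripper's body (76 mm by 85 mm) begins 54 mm behind the grasp point. The pads swing forward as they close: fully open they stand 13 mm farther back than shut.
Start: joints at [-1.3, 0.13, 1.488, -0, 1.523, -0.085], TCP at [0.209, -0.562, 0.25] pointing down, gripper open.
Joint ranges: [-2.96, 2.96], [-0.89, 2.26], [0.02, 2.5], [-1.34, 4.48], [0, 2.73], [-2.66, 2.66]. Speed limits (rad/s): [2.39, 2.39, 2.79, 3.14, 3.14, 3.14].

### API

Orientations are given as a unit quaternion [x, y, z, w].
In Python, from plant import bot gives the robot as it stands.
- The arm moves only by the shell command python3 -m crank 'ROWS' [OPENING]. ROWS is JSON, a list that holds one entry, the list of rows, each a list of 6 numbers: the shift along the tool's x, y, z scaled (see below), then the turn, a rotation vector about the tool's x, y, z scaled (see below). A call has 1 to 20 rows; each row shifts and turns the commanded pose from where the row before left it, along the tool's axes as they then stand; what a row does not reach is not made up. The controller multiplies each number of a shift by 0.02 m and each number of a turn by 5 degrees. A row lasts 1/10 s, in which the tool goes at most 50 mm and 8.59 degrees, less where a joint would pass 70% of its speed; a pose out of reach is approached as far as the arm can. A call with a number of a shift or a turn outside -1 to 1 is refused whole. A call with a gripper value outside its range is refused whole. OPENING is the finger opening in mm, from 0 to 85.4, set as the call begins (- or left out, the last holds). The fingers move at their own pace and stop on an object; the grip force is fixed at half the most. Time passes only in rows, so rows that do not move let the fingers close. It gives the time, the measured TCP pose, the force, the opening and the grip force at its end, in the units of the state.
- bot.sense(): the state, without advancing time (a new reading comes with each control period).
- bot.capture(name): name is "scene" or "top" or "wrist"; returns a dict with "image" (480x640x3 uint8, blue, green, red), "fx", "fy", "cx", "cy" (pixels), "R" (3x3) and "t" (3): a world point X has camera coordinates R X + t. Camera axes: x right, y down, z forward; pixel columns grow to the right and rows downward; lengths in m; the calibration is good to about 2 mm. The wrist camera is an equidistant fisheye: a pixel r from the principal point sees the ray r / f radians off the axis. A picture is of the moment at which its call begins. There is no depth.
- bot.hand_in(): hands the job in; it is judged then, once.
The state is a dict: "clock": time; "joint_positions": joint angles; "joint_velocities": joint speeds; "joint_torque": joint torques, N m; "ee_pos": TCP position; "orientation": TCP orientation; "contact_force": force on the tool from outside, world axes, zero at the start; "ft_torque": the same for the moment, N m; "width": finger opening in m; "finger_force": force on a finger pad.
Only numpy, scipy, OpenCV 4.12 (cv2) and the standard library are available. Lean on these libraries where they do the work, as an engineer would, in place of code of your own. Each camera call takes 0.05 s, during which the arm holds its last target. There are 200 camera calls.

## Working session

There is one attempt and no reset: what is moved stays moved. The work goes in short steps, Python scripts to look and compute and a shell command to move; the robot and the scene stay as the last step left them, time stands still between calls to the robot, and variables do not carry over. Pictures are saved under pics/ and viewed, at most 10 in all, crops included, and the job is handed in when it is done.

```bash
mkdir -p pics
python3 - <<'E'
from plant import bot
import cv2,pickle
for n in("scene","top"):
    c=bot.capture(n); cv2.imwrite(f"pics/{n}0.png",c["image"]); pickle.dump(c,open(n+".pkl","wb"))
    print(n,c["fx"],c["cx"],c["cy"],c["R"],c["t"])
s=bot.sense();print(s["clock"],s["ee_pos"],s["orientation"],s["width"])
E
```

```text
scene 571.433006415816 333.17760341680264 236.84762729024158 [[-0.07237872  0.99734911  0.0074878 ]
 [ 0.68273796  0.05501707 -0.72858905]
 [-0.7270696  -0.04762214 -0.68491016]] [ 0.00609904 -0.25285292  1.78595026]
top 523.7758580736155 323.6674093746511 247.3231570080367 [[ 0.02547176 -0.99952591  0.01729593]
 [-0.99844951 -0.02629333 -0.04906365]
 [ 0.04949516 -0.01601937 -0.99864589]] [0.01552988 0.4693439  1.55220109]
0.1 [ 0.20889808 -0.56195047  0.24902481] [ 9.84215912e-01  1.76969831e-01 -7.54521572e-05 -8.44230530e-04] 0.08526478131160216
```

View pics/scene0.png

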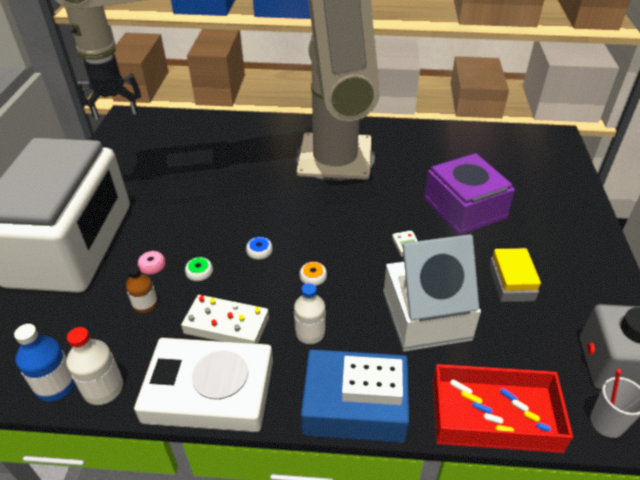

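View pics/top0.png

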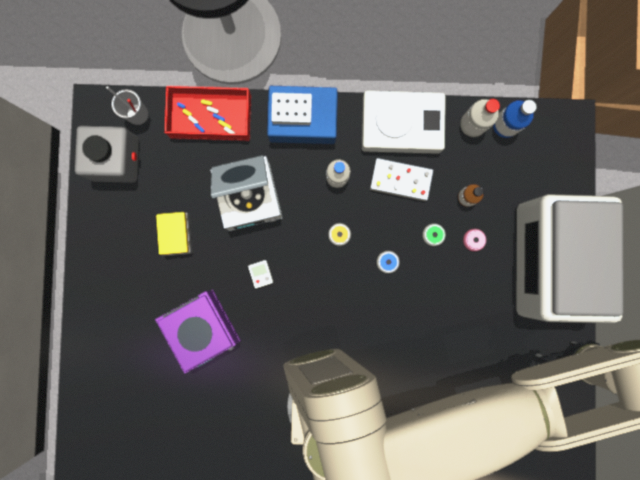

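```bash
cat > h.py <<'E'
import numpy as np,pickle,cv2
def load(n): return pickle.load(open(n+".pkl","rb"))
def ray(c,u,v):
    d=c["R"].T@np.array([(u-c["cx"])/c["fx"],(v-c["cy"])/c["fy"],1]); return -c["R"].T@c["t"],d
def onz(c,u,v,z):
    o,d=ray(c,u,v); return o+d*(z-o[2])/d[2]
def tri(p,q,c1,c2):
    (o1,d1),(o2,d2)=ray(c1,*p),ray(c2,*q)
    s=np.linalg.lstsq(np.c_[d1,-d2],o2-o1,rcond=None)[0]
    a,b=o1+d1*s[0],o2+d2*s[1]; return (a+b)/2,np.linalg.norm(a-b)
def blobs(c,lo,hi,z):
    m=cv2.inRange(cv2.cvtColor(c["image"],cv2.COLOR_BGR2HSV),lo,hi)
    n,_,st,ce=cv2.connectedComponentsWithStats(m)
    return [(ce[i].round(1),st[i,4],onz(c,*ce[i],z).round(4)) for i in range(1,n) if st[i,4]>60]
E
python3 - <<'E'
from h import *
t,s=load("top"),load("scene")
for n,lo,hi in(("green",(45,100,80),(80,255,255)),("blue",(100,120,80),(125,255,255)),("orange",(10,120,80),(26,255,255))):
    print(n)
    for c in(t,s):
        for b in blobs(c,lo,hi,.02): print(b)
        print()
a=cv2.resize(t["image"][145:245,195:295],None,fx=6,fy=6,interpolation=cv2.INTER_CUBIC)
cv2.imwrite("pics/tc.png",a)
a=cv2.resize(s["image"][225:355,370:500],None,fx=4.6,fy=4.6,interpolation=cv2.INTER_CUBIC)
cv2.imwrite("pics/sc.png",a)
E
```

```text
green
(array([434.6, 234.3]), np.int32(185), array([ 0.5161, -0.3022,  0.02  ]))

(array([197.6, 264.4]), np.int32(260), array([ 0.5159, -0.3048,  0.02  ]))

blue
(array([308.5, 114.3]), np.int32(2197), array([0.8673, 0.0835, 0.02  ]))
(array([516.6, 115.7]), np.int32(551), array([ 0.8823, -0.5455,  0.02  ]))
(array([339. , 167.4]), np.int32(78), array([ 0.709, -0.012,  0.02 ]))
(array([388.1, 261.6]), np.int32(173), array([ 0.4309, -0.1646,  0.02  ]))

(array([200.3,   6.5]), np.int32(766), array([-1.0838, -0.6896,  0.02  ]))
(array([281.7,   8. ]), np.int32(924), array([-1.1001, -0.3197,  0.02  ]))
(array([258.7, 243.3]), np.int32(223), array([ 0.4293, -0.167 ,  0.02  ]))
(array([308.4, 289.9]), np.int32(182), array([ 0.5777, -0.0233,  0.02  ]))
(array([ 38.4, 356.6]), np.int32(1429), array([ 0.8097, -0.5738,  0.02  ]))
(array([347.9, 402.1]), np.int32(6149), array([0.8668, 0.0861, 0.02  ]))
(array([ 56.6, 394.7]), np.int32(181), array([ 0.8952, -0.497 ,  0.02  ]))
(array([507.6, 394.2]), np.int32(69), array([0.8242, 0.4066, 0.02  ]))
(array([481.9, 407.5]), np.int32(82), array([0.
[... 522 characters left out ...]
array([-1.0916,  0.1925,  0.02  ]))
(array([193.2,  65.6]), np.int32(6402), array([-0.5166, -0.578 ,  0.02  ]))
(array([485.1,  88.2]), np.int32(2391), array([-0.4367,  0.5126,  0.02  ]))
(array([434.9,  73.7]), np.int32(214), array([-0.5318,  0.3377,  0.02  ]))
(array([119.2,  98.6]), np.int32(90), array([-0.252 , -0.7725,  0.02  ]))
(array([513.6, 279.6]), np.int32(377), array([0.5054, 0.468 , 0.02  ]))
(array([312.6, 269.1]), np.int32(261), array([ 0.5093, -0.0198,  0.02  ]))
(array([138.5, 285.3]), np.int32(423), array([ 0.595 , -0.4277,  0.02  ]))
(array([531.4, 416.2]), np.int32(65), array([0.8701, 0.4459, 0.02  ]))
(array([504.5, 428.2]), np.int32(64), array([0.8996, 0.3896, 0.02  ]))
```

View pics/tc.png

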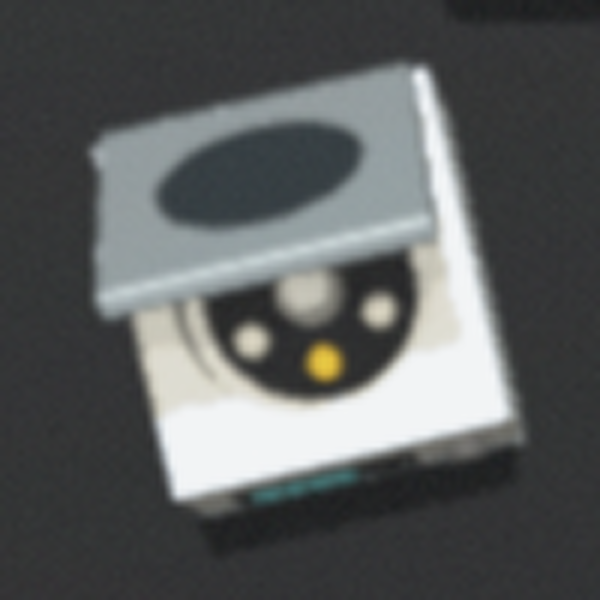

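View pics/sc.png

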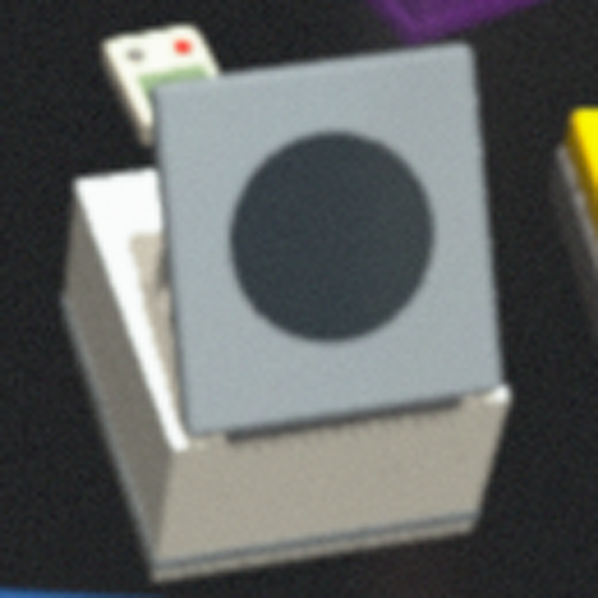

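Run:
```python
from h import *
t,s=load("top"),load("scene")
T=lambda x,y:(195+(x+.5)/6-.5,145+(y+.5)/6-.5)
S=lambda x,y:(370+(x+.5)/4.6-.5,225+(y+.5)/4.6-.5)
fl,fr=onz(t,*T(172,500),.1),onz(t,*T(520,425),.1)
bl,br=onz(s,*S(507,393),.1),onz(s,*S(182,450),.1)
print("box",fl,fr,bl,br,onz(s,*S(78,183),.1)); 
L=[tri(T(*a),S(*b),t,s) for a,b in(((97,298),(472,44)),((432,218),(155,92)),((98,140),(503,385)),((415,66),(190,432)))]
for p in L: print("lid",p[0].round(4),round(p[1],4))
near=(L[0][0]+L[1][0])/2; far=(L[2][0]+L[3][0])/2; d=far-near
print("near",near,"far",far,np.linalg.norm(d),"ang",np.arctan2(-d[2],np.hypot(*d[:2])))
y=fl-fr; print("yaw front",np.arctan2(-y[0],y[1]), "c", np.linalg.norm(y), "back",np.arctan2(-(bl-br)[0],(bl-br)[1]))
print("centre",(fl+fr+bl+br)/4)
y=L[0][0]-L[1][0]; print(np.arctan2(-y[0],y[1]),np.linalg.norm(y))
from scipy.spatial.transform import Rotation as R
from plant import bot
print(R.from_quat(bot.sense()["orientation"]).as_matrix().round(3))
```

```text
box [0.51157013 0.31277158 0.1       ] [0.55130779 0.15100363 0.1       ] [0.67550899 0.35337594 0.1       ] [0.72042206 0.20329491 0.1       ] [0.55666573 0.15580743 0.1       ]
lid [0.5862 0.3237 0.2343] 0.0005
lid [0.6253 0.1817 0.2309] 0.0018
lid [0.6787 0.3505 0.1093] 0.002
lid [0.718  0.2052 0.11  ] 0.0014
near [0.60573405 0.25273025 0.23261519] far [0.69833933 0.27787379 0.1096695 ] 0.1559601806408771 ang 0.9080649701422998
yaw front 0.24087664501900574 c 0.16657716737039222 back 0.29077664486812016
centre [0.61470225 0.25511151 0.1       ]
0.2685092904973744 0.14732432106541113
[[ 0.937  0.348 -0.   ]
 [ 0.348 -0.937  0.002]
 [ 0.    -0.002 -1.   ]]
```

```bash
python3 -m crank '[[[0,0,-1,0,0,1],[0.8,-1,-1,0,0,0],[0.8,-1,-0.5,0,0,0],[0.9,-1,0,0,0,0],[0.9,-1,0,0,0,0],[0.9,-1,0,0,0,0],[0.9,-1,0,0,0,0],[0.9,-1,0,0,0,0],[0.9,-1,0,0,0,0],[0.9,-1,0,0,0,0],[0.9,-1,0,0,0,0],[0.9,-1,0,0,0,0],[0.9,-1,0,0,0,0],[0.9,-1,0,0,0,0],[0.9,-1,0,0,0,0],[0.9,-1,0,0,0,0],[0.9,-1,0,0,0,0],[0.9,-1,0,0,0,0],[0.9,-1,0,0,0,0],[0.9,-1,0,0,0,0]]]' 0
python3 -m crank '[[[0.9,-1,0,0,0,0],[0.9,-1,0,0,0,0],[0.9,-1,0,0,0,0],[0.9,-1,0,0,0,0],[0.9,-1,0,0,0,0],[0.9,-1,0,0,0,0],[0.9,-1,0,0,0,0],[0.9,-1,0,0,0,0],[0.9,-1,0,0,0,0],[0.9,-1,0,0,0,0],[0,0,0,0,0,0],[0,0,0,0,0,0]]]'
cat > go.py <<'E'
import sys; from h import *; from plant import bot
from scipy.spatial.transform import Rotation as R
s=bot.sense(); M=R.from_quat(s["orientation"]).as_matrix()
print(M.round(3), s["clock"], s["ee_pos"].__class__, np.round(s["ee_pos"],4), s["width"], np.round(s["contact_force"],2))
for a in sys.argv[1:]: print(a,"units", (M.T@(np.array(eval(a))-s["ee_pos"])/.02).round(2))
E
python3 go.py '(.615,.255,.30)'
```

```text
clock: 2.1
ee_pos: [0.4342, -0.1052, 0.2996]
orientation: [0.991, 0.134, -0.0, -0.0]
contact_force: [-0.1, -0.5, -0.6]
width: 0.0
finger_force: 0.0
clock: 3.3
ee_pos: [0.5543, 0.1345, 0.2992]
orientation: [0.991, 0.134, -0.001, 0.0]
contact_force: [-0.4, -0.7, 0.4]
width: 0.0
finger_force: 0.0
[[ 0.964  0.266 -0.002]
 [ 0.266 -0.964 -0.001]
 [-0.002  0.    -1.   ]] 3.3 <class 'numpy.ndarray'> [0.5543 0.1345 0.2992] 2.6125948441912272e-05 [-0.43 -0.74  0.37]
(.615,.255,.30) units [ 4.53 -5.   -0.05]
```

```bash
python3 -m crank '[[[0.9,-1,0,0,0,0],[0.9,-1,0,0,0,0],[0.9,-1,0,0,0,0],[0.9,-1,0,0,0,0],[0.9,-1,0,0,0,0],[0,0,0.5,0,0,0],[0,0,0.5,0,0,0],[0,0,0.5,0,0,0],[0,0,0,0,0,0],[0,0,0,0,0,0]]]'
python3 go.py '(.615,.255,.238)'
python3 - <<'E'
from h import *; from plant import bot
a=bot.capture("scene")["image"][180:355,370:500]; b=bot.capture("top")["image"][125:265,180:310]
cv2.imwrite("pics/c1.png",np.hstack([cv2.resize(a,(390,525)),cv2.resize(b,(390,525))]))
E
```

```text
clock: 4.3
ee_pos: [0.6144, 0.2535, 0.2696]
orientation: [0.991, 0.133, -0.0, 0.0]
contact_force: [-0.4, -0.4, -0.7]
width: 0.0002
finger_force: 0.0
[[ 0.964  0.264 -0.001]
 [ 0.264 -0.964 -0.   ]
 [-0.001  0.    -1.   ]] 4.3 <class 'numpy.ndarray'> [0.6144 0.2535 0.2696] 0.00024075081243888315 [-0.44 -0.39 -0.7 ]
(.615,.255,.238) units [ 0.05 -0.07  1.58]
```

View pics/c1.png

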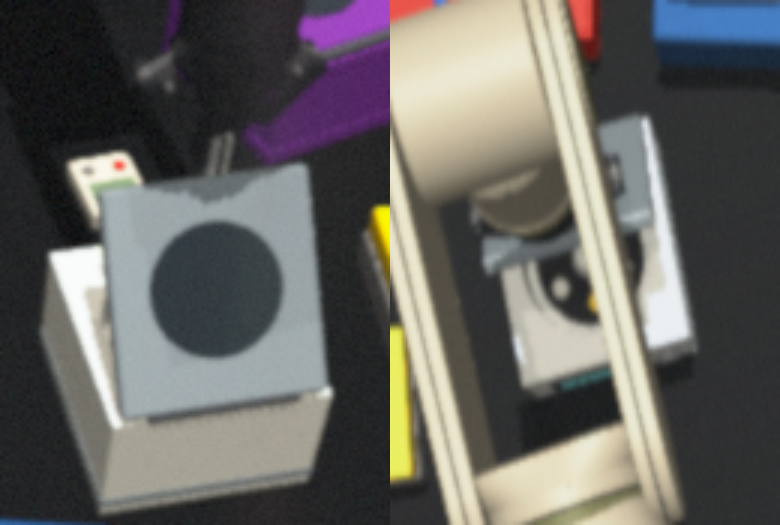

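```bash
python3 -m crank '[[[0.5,0,0,0,0,0],[0,0,0.5,0,0,0],[0,0,0.5,0,0,0],[0,0,0.3,0,0,0],[0,0,0.2,0,0,0],[-0.3,0,0.3,0,0,0],[-0.3,0,0.3,0,0,0],[-0.3,0,0.3,0,0,0],[-0.3,0,0.3,0,0,0],[-0.3,0,0.3,0,0,0],[0,0,0,0,0,0]]]'
python3 - <<'E'
from h import *; from plant import bot
a=bot.capture("scene")["image"][180:355,370:500]; b=bot.capture("top")["image"][125:265,180:310]
cv2.imwrite("pics/c2.png",np.hstack([cv2.resize(a,(390,525)),cv2.resize(b,(390,525))]))
E
```

```text
clock: 5.5
ee_pos: [0.5941, 0.2489, 0.2086]
orientation: [0.991, 0.134, -0.001, 0.0]
contact_force: [0.7, -0.1, -0.3]
width: -0.0001
finger_force: 0.0
```

View pics/c2.png

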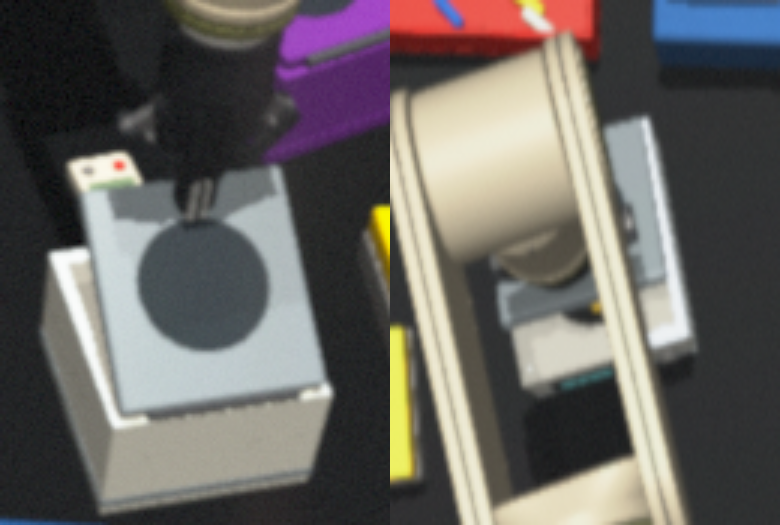

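```bash
python3 -m crank '[[[-0.3,0,0.4,0,0,0],[-0.3,0,0.4,0,0,0],[-0.3,0,0.4,0,0,0],[-0.2,0,0.4,0,0,0],[-0.2,0,0.4,0,0,0],[-0.2,0,0.4,0,0,0],[-0.1,0,0.4,0,0,0],[0,0,0.3,0,0,0],[0,0,0,0,0,0]]]'
python3 -m crank '[[[0,0,0.1,0,0,0],[0,0,0.1,0,0,0],[0,0,0.1,0,0,0],[0,0,0,0,0,0]]]'
```

```text
clock: 6.5
ee_pos: [0.5639, 0.2405, 0.1465]
orientation: [0.991, 0.134, -0.001, 0.0]
contact_force: [-0.4, 0.4, -0.4]
width: 0.0
finger_force: 0.0
clock: 6.9
ee_pos: [0.5648, 0.2408, 0.1419]
orientation: [0.991, 0.134, 0.0, -0.0]
contact_force: [-0.9, 0.1, 0.6]
width: 0.0003
finger_force: 0.0
```

```bash
python3 -m crank '[[[0,0,0.1,0,0,0],[0,0,0.1,0,0,0],[0,0,0,0,0,0]]]'
python3 -m crank '[[[0,0,0.1,0,0,0],[0,0,0,0,0,0]]]'
```

```text
clock: 7.2
ee_pos: [0.5646, 0.2407, 0.1376]
orientation: [0.991, 0.134, -0.0, 0.0]
contact_force: [-0.3, 0.4, -0.7]
width: 0.0002
finger_force: 0.0
clock: 7.4
ee_pos: [0.5646, 0.2407, 0.1357]
orientation: [0.991, 0.134, -0.0, 0.0]
contact_force: [0.4, 0.8, -0.3]
width: -0.0002
finger_force: 0.0
```

```bash
python3 -m crank '[[[0,0,0.07,0,0,0],[0,0,0,0,0,0]]]'
```

```text
clock: 7.6
ee_pos: [0.5646, 0.2407, 0.1344]
orientation: [0.991, 0.134, -0.0, 0.0]
contact_force: [0.4, 0.2, 0.4]
width: 0.0003
finger_force: 0.0
```

Run:
```python
from h import *; from plant import bot
a=bot.capture("scene")["image"][210:355,370:500]; b=bot.capture("top")["image"][125:265,180:310]
cv2.imwrite("pics/c3.png",np.hstack([cv2.resize(a,(450,500)),cv2.resize(b,(350,500))]))
```

```text
(no output)
```

View pics/c3.png

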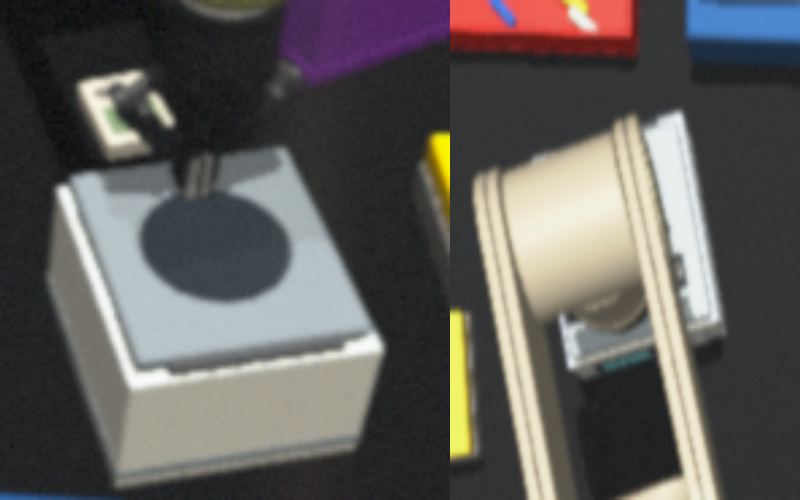

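```bash
python3 -m crank '[[[0,0,0.05,0,0,0],[0,0,0,0,0,0],[0,0,0,0,0,0]]]' | grep -E "pos|contact"; python3 -m crank '[[[0,0,0.05,0,0,0],[0,0,0,0,0,0],[0,0,0,0,0,0]]]' | grep -E "pos|contact"
```

```text
ee_pos: [0.5647, 0.2408, 0.1338]
contact_force: [-1.0, -0.9, 3.2]
ee_pos: [0.5648, 0.2407, 0.1336]
contact_force: [-4.8, -2.3, 8.3]
```

```bash
python3 -m crank '[[[0,0,0.04,0,0,0],[0,0,0,0,0,0],[0,0,0,0,0,0]]]' | grep -E "pos|contact"; python3 -m crank '[[[0,0,-0.3,0,0,0],[0,0,-1,0,0,0],[0,0,-1,0,0,0],[0,0,-1,0,0,0],[0,0,-1,0,0,0],[0,0,-1,0,0,0],[0,0,-1,0,0,0],[0,0,0,0,0,0],[0,0,0,0,0,0]]]'; python3 go.py '(.516,-.303,.26)'
```

```text
ee_pos: [0.5648, 0.2408, 0.1336]
contact_force: [-6.8, -1.9, 13.3]
clock: 9.5
ee_pos: [0.5649, 0.2408, 0.2576]
orientation: [0.991, 0.134, 0.0, -0.0]
contact_force: [0.5, -0.2, -0.5]
width: -0.0004
finger_force: 0.0
[[ 0.964  0.265  0.001]
 [ 0.265 -0.964  0.   ]
 [ 0.001 -0.    -1.   ]] 9.5 <class 'numpy.ndarray'> [0.5649 0.2408 0.2576] -0.0003692976787391368 [ 0.53 -0.24 -0.48]
(.516,-.303,.26) units [-9.57 25.57 -0.13]
```

```bash
python3 -m crank '[[[-0.4,1,0,0,0,0],[-0.4,1,0,0,0,0],[-0.4,1,0,0,0,0],[-0.4,1,0,0,0,0],[-0.4,1,0,0,0,0],[-0.4,1,0,0,0,0],[-0.4,1,0,0,0,0],[-0.4,1,0,0,0,0],[-0.4,1,0,0,0,0],[-0.4,1,0,0,0,0],[-0.4,1,0,0,0,0],[-0.4,1,0,0,0,0],[-0.4,1,0,0,0,0],[-0.4,1,0,0,0,0],[-0.4,1,0,0,0,0],[-0.4,1,0,0,0,0],[-0.4,1,0,0,0,0],[-0.4,1,0,0,0,0],[-0.4,1,0,0,0,0],[-0.4,1,0,0,0,0]]]' >/dev/null
python3 -m crank '[[[-0.3,1,0,0,0,0],[-0.3,1,0,0,0,0],[-0.3,1,0,0,0,0],[-0.3,1,0,0,0,0],[-0.3,1,0,0,0,0],[-0.1,0.5,0,0,0,0],[0,0,0,0,0,0],[0,0,0,0,0,0]]]' | grep -E "clock|pos"
python3 go.py '(.516,-.303,.06)'
python3 - <<'E'
from h import *; from plant import bot
c=bot.capture("scene")
for b in blobs(c,(45,100,80),(80,255,255),.02): print(b)
a=cv2.resize(c["image"][200:360,100:500],(800,320)); w=cv2.resize(bot.capture("wrist")["image"],(360,270))
a=np.vstack([a,np.zeros((280,800,3),np.uint8)]); a[322:592,:360]=w
t=bot.capture("top")["image"][120:280,150:400]; a[322:592,370:792]=cv2.resize(t,(422,270)); cv2.imwrite("pics/c4.png",a)
E
```

```text
clock: 12.3
ee_pos: [0.5147, -0.3012, 0.2569]
[[ 0.964  0.265 -0.001]
 [ 0.265 -0.964  0.001]
 [-0.001 -0.002 -1.   ]] 12.3 <class 'numpy.ndarray'> [ 0.5147 -0.3012  0.2569] 0.00026307233874389333 [0.27 1.66 0.18]
(.516,-.303,.06) units [0.04 0.12 9.84]
(array([197.7, 264.5]), np.int32(253), array([ 0.5161, -0.3043,  0.02  ]))
```

View pics/c4.png

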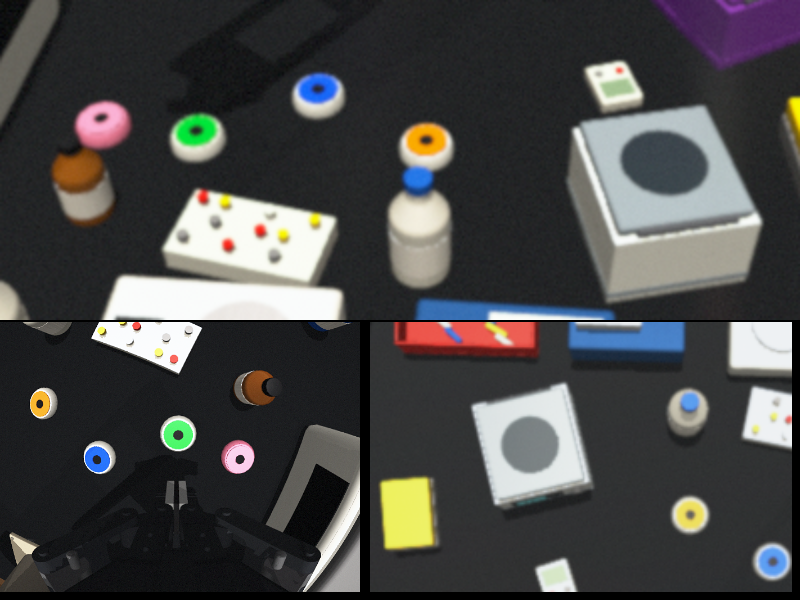

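The view shows the lid flush with the box. The hand is over the green puck, at (196,137) in the scene crop and (178,433) in the wrist inset. I'll descend now.

```bash
python3 -m crank '[[[0,0.1,1,0,0,0],[0,0,1,0,0,0],[0,0,1,0,0,0],[0,0,1,0,0,0],[0,0,1,0,0,0],[0,0,1,0,0,0],[0,0,1,0,0,0],[0,0,1,0,0,0],[0,0,0.8,0,0,0],[0,0,0.6,0,0,0],[0,0,0.4,0,0,0],[0,0,0,0,0,0]]]' | grep -E "clock|pos|contact"
python3 -m crank '[[[0,0,0,0,0,0],[0,0,0,0,0,0],[0,0,0,0,0,0],[0,0,0,0,0,0],[0,0,0,0,0,0],[0,0,0,0,0,0],[0,0,0,0,0,0],[0,0,0,0,0,0],[0,0,0,0,0,0],[0,0,0,0,0,0],[0,0,0,0,0,0],[0,0,0,0,0,0],[0,0,0,0,0,0],[0,0,0,0,0,0],[0,0,0,0,0,0],[0,0,0,0,0,0],[0,0,0,0,0,0],[0,0,0,0,0,0],[0,0,0,0,0,0],[0,0,0,0,0,0]]]' | grep -E "clock|pos|contact"
```

```text
clock: 13.65
ee_pos: [0.5149, -0.3033, 0.0607]
contact_force: [-0.1, -0.3, 1.0]
clock: 15.65
ee_pos: [0.5154, -0.3039, 0.0618]
contact_force: [-0.1, 0.7, 0.3]
```

```bash
python3 -m crank '[[[0,0,-0.5,0,0,0],[0,0,-1,0,0,0],[0,0,-1,0,0,0],[0,0,-1,0,0,0],[0,0,-1,0,0,0],[0,0,-1,0,0,0],[0,0,-1,0,0,0],[0,0,-1,0,0,0],[0,0,-1,0,0,0],[0,0,-1,0,0,0],[0,0,-1,0,0,0],[0,0,-0.5,0,0,0],[0,0,0,0,0,0],[0,0,0,0,0,0],[0,0,0,0,0,0],[0,0,0,0,0,0]]]' | grep -E "clock|pos|contact" && python3 -c "
from plant import bot; print(bot.hand_in())"
```

```text
clock: 17.25
ee_pos: [0.5149, -0.3035, 0.2804]
contact_force: [-0.1, 0.3, 0.1]
the job is handed in; nothing more can be done
None
```

I pushed the lid fully shut, held the fingertips about 2 cm above the green switch for 2 s, and drew the hand about 26 cm clear of it before handing in at about 17 s; the hand-in returned no verdict.

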